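Line up the mould cradle's hinge and hold it for the pin

ROBOT

A 7-joint arm with a two-finger parallel gripper is mounted at the origin on the work surface. World frame = base frame: x ahead of the robot, y to its left, z up, the work surface at z = 0. Lengths are in m, angles in rad, forces in N, time in s.
With the tool pointing down it reaches from about 0.4 to 0.875 m from the base axis. Payload 19.3 kg.
Tool frame: the origin (TCP) lies at the very end of the fingers, on their centre line; the grasp point (between the pads) lies 19 mm behind it; z points along the fingers, y is the line along which they close (so a half turn about z gives the same grasp; the last joint's range is limited). The gripper opens to 85 mm and grips with 20 to 120 N. Pads are 22 mm wide; open, the fingers measure 114 mm over their backs; the gripper's body (76 mm by 85 mm) begins 54 mm behind the grasp point. The pads swing forward as they close: fully open they stand 13 mm farther back than shut.
Start: joints at [-1.226, 0.521, -0.036, 1.599, 0.021, 1.021, -0.113], TCP at [0.252, 0.572, 0.231] pointing down, gripper open.
Joint ranges: [-2.91, 2.91], [-0.3, 2.13], [-1.5, 1.42], [0.17, 2.43], [-1.26, 4.41], [0.16, 1.93], [-2.52, 2.52]. Speed limits (rad/s): [1.89, 1.89, 2.39, 2.39, 3.01, 3.01, 3.01].

INTERFACE

Orientations are given as a unit quaternion [w, x, y, z].
In Python, from station import state, capture, get_calibration, job_done, find_in gives the robot as it stands. The module is installed in compiled form; this text tells all that it offers.
- The arm moves only by the tool play_rows, never from a script. Its arguments are lists of equal length, an entry for each row: "offset": the shift along the tool's x, y, z in m, a list of three; "angular": the turn, a rotation vector about the tool's x, y, z in rad, a list of three. A call has 1 to 10 rows; each row is the pose to reach, as a shift and turn from the pose commanded when the call began, along the tool's axes at that moment; what a row does not reach only later rows make up. A row lasts 1/8 s, in which the tool goes at most 62.5 mm and 10.7 degrees, less where a joint would pass 70% of its speed; a pose out of reach is approached as far as the arm can. A call with a gripper value outside its range is refused whole. "grip" is the gripper's target within -1 to 1 (fully open at 1, half-way at 0, shut at -1), set as the call begins (left out, the last holds). The fingers move at their own pace and stop on an object; "newtons" is the grip in N (left out, the last holds). Time passes only in rows, so rows that repeat a pose let the fingers close. It gives the time, the measured TCP pose, the force, the opening and the grip force at its end, in the units of the state.
- state(): the state, without advancing time (a new reading comes with each control period).
- capture(name): name is "scene" or "top" or "wrist"; returns (picture, depth): 400x640x3 uint8, blue, green, red; 400x640 float32, m along the optical axis (not along the pixel's ray), 0 where there is no reading.
- get_calibration(name): a dict with "vfov" (degrees; the focal length in pixels is half the picture's height over the tangent of half this angle, whatever the lens; pixels are square), "cx", "cy" (the principal point, pixels), "pose" (4x4, takes a point from camera to world coordinates); the wrist camera has in their place "mount" (4x4, takes a point from camera to tool coordinates, whose origin is the TCP and whose axes are the flange's). Camera axes: x right, y down, z forward; pixel columns grow to the right and rows downward; lengths in m; the calibration is good to about 2 mm. A picture is of the moment at which its call begins: read the wrist's pose just before it. get_calibration takes no time and is no camera call.
- job_done(): hands the job in; it is judged then, once.
Trained networks look in the newest picture that a camera, given by its name, has taken for a name from the list of things; names that differ only in an ending like _2 or _b are one class to them, and where a whole thing is asked for, a point or a joint stands for the part that bears it (a point fixed in the world has none). Each returns a list of dicts, best first, with "p" (0 to 1); they miss things now and then, are a little off and sometimes report something else, mostly with a low value. They report only what shows in the picture. A call takes as long as a camera call. They do not tell look-alikes from the thing itself.
- find_in(target, camera): "bbox" ([left, top, right, bottom] in pixels, round what is visible of it).
The state is a dict: "clock": time; "qpos": joint angles; "dq": joint speeds; "joint_efforts": joint torques, N m; "tool_pos": TCP position; "ee_rot": TCP orientation; "contact_force": force on the tool from outside, world axes, zero at the start; "wrist_torque": the same for the moment, N m; "finger_gap": finger opening in m; "grip_force": force on a finger pad.
Only numpy, scipy, OpenCV 4.12 (cv2) and the standard library are available. Lean on these libraries where they do the work, as an engineer would, in place of code of your own. Each camera call takes 0.05 s, during which the arm holds its last target. There are 200 camera calls.

TASK

The tilting board of the mould cradle has been left raised: press it down until it lies level on its side walls. Then pick up the loose wooden bar with the single hinge knuckle and bring that knuckle centrally between the two knuckles on the board's free end, so that all the pin holes line up and the pin could be slid straight through. Finish while still holding the bar there in the gripper, level, still and not resting on or pushing against the cradle; leave the pot, the pin and the mallet where they are.

Things in the scene. Friction and masses are not known exactly. Their poses are not given: they have to be found in the camera images.
- cradle: Wooden mould cradle fixed to the bench: foot 190 x 150 x 20 mm, two side walls (tops 75 mm above the bench), two dark steel ears 110 mm high at its near end. Origin: on the bench, 15 mm past the foot's centre along its x. x points from the pivot end to the knuckle end (away from the robot, give or take the yaw), z up.
- board (a joint): Tilt of the cradle's plywood board (182 x 120 x 20 mm) in rad: 0 = level on the side walls (firm stop); grows as the knuckle end rises, up to 0.75; starts at 0.3 to 0.55. Stiff: it stays where left; pressing it down at press_point takes about 3 to 10 N. A plaster mould with a terracotta pipe is fixed on it, 96 mm wide, 10 to 112 mm from the pivot, top 50 mm above the board's upper face.
- board_pivot (a point): Centre of the board's pivot axis (axis along the cradle's y), at mid-thickness of the board at its near end, 85 mm above the bench. Its axes turn with the board: x along the board towards the knuckles, z normal to the board.
- press_point (a point): Place to press the board down: on top of the steel hinge leaf at the board's free end, between mould and knuckles, on the centre line; 160 mm from the pivot along the board and 14 mm above the pivot axis measured normal to the board. The clear flat steel around it is 56 mm long and 82 mm wide.
- fixed_hole (a point): Middle of the gap between the two fixed steel knuckles at the board's free end, on their hole axis (its y); x points out past the board's end. 195 mm from the pivot; 85 mm above the bench when level. Knuckles: outer diameter 28 mm, hole 16 mm, from 19 to 41 mm either side (gap 38 mm). The board's edge lies 18 mm behind this point; above, below and beyond is open.
- bar: Loose light wooden bar 120 mm long (its x), 34 mm wide (y), 36 mm high, about 0.25 kg, lying on the bench; a 4 mm steel leaf on its top, 30 mm wide, ends in one steel knuckle at the -x end. Origin: centre of the wood's underside, near the centre of mass, z up. A good grasp is across the width at the origin, from above.
- bar_hole (a point): Middle of the bar's single knuckle, on its hole axis (bar's y): 80 mm from the bar's origin towards -x, 26 mm above its underside. Outer diameter 28 mm, 30 mm long, hole 16 mm; the wood begins 20 mm away. When matched, the bar points straight out from the board, its x along fixed_hole x, underside 59 mm above the bench.
- pot: Terracotta cup, 64 mm across, 65 mm high, origin at the centre of its underside. Not to be disturbed.
- pin: The loose hinge pin: dark steel rod 8 mm thick, 110 mm long with a 25 mm bent end, lying on the bench. Origin near the middle, on the bench. Not needed by you; not to be disturbed.
- mallet: Wooden mallet 260 mm long, 26 mm high, head 80 mm wide, lying across the far side of the work. Origin at mid-length, on the bench. Not to be disturbed.
Not all that is in view belongs to the job. Several things look just like the bar: the one meant starts farthest to the robot's left.

How it is judged:
By the outcome, as a careful person would: the job done as asked, in the order asked, and still so for the second after the job is handed in, while the arm keeps its last pose, push and grip.
It also fails if it takes over 58 s, if anything falls off the work surface, if the arm or the gripper's body presses on something with over 40 N, if the wrist force passes 120 N, or if a joint passes its speed limit or range.

## Working session

There is one attempt and no reset: what is moved stays moved. The work goes in short steps, Python scripts to look and compute and a tool call to move; the robot and the scene stay as the last step left them, time stands still between calls to the robot, and variables do not carry over. Pictures are saved under pics/ and viewed, at most 10 in all, crops included, and the job is handed in when it is done.

Besides the shell and the picture viewer there is one more tool, called after "Call:" as name(argument=value, ...) on one line, values as JSON. play_rows: Moves the arm, as the interface text tells. Its arguments: {"type":"object","properties":{"offset":{"type":"array","items":{"type":"array","items":{"type":"number"}}},"angular":{"type":"array","items":{"type":"array","items":{"type":"number"}}},"grip":{"type":"number"},"newtons":{"type":"number"}},"required":["offset","angular"]}

```bash
mkdir -p pics; cat > h.py <<'E'
import numpy as np, cv2
from scipy.spatial.transform import Rotation as R
from station import state, capture, get_calibration, job_done, find_in
def Rt(q): return R.from_quat([q[1],q[2],q[3],q[0]]).as_matrix()
def cam(n, st=None):
    c=get_calibration(n); f=200/np.tan(np.radians(c['vfov'])/2)
    if n=='wrist':
        T=np.eye(4);T[:3,:3]=Rt(st['ee_rot']);T[:3,3]=st['tool_pos'];P=T@np.array(c['mount'])
    else: P=np.array(c['pose'])
    return f,c['cx'],c['cy'],P
def cloud(n):
    st=state(); im,d=capture(n); f,cx,cy,P=cam(n,st)
    v,u=np.mgrid[:400,:640]
    p=np.stack([(u-cx)/f*d,(v-cy)/f*d,d],-1)@P[:3,:3].T+P[:3,3]
    p[d==0]=np.nan
    return im,p,st
E
python3 - <<'E'
from h import *
s=state();print(s)
for n in['scene','top']:
    im,p,_=cloud(n);cv2.imwrite(f'pics/{n}0.png',im);np.save(n,p);c=get_calibration(n);print(n,c)
    for t in['bar','cradle','board','pot','pin','mallet']:
        for r in find_in(t,n):
            b=np.array(r['bbox']).astype(int);u,v=(b[0]+b[2])//2,(b[1]+b[3])//2
            print(t,b,round(r['p'],2),p[min(v,399),min(u,639)].round(3))
E
```

```text
{'clock': 0.0, 'qpos': array([-1.22620598,  0.52202684, -0.03632441,  1.59998703,  0.02119224,
        1.02110433, -0.11282132]), 'dq': array([-5.02670563e-04,  8.68618682e-04,  3.59464668e-04, -6.62769967e-04,
        9.99180680e-04,  3.97453016e-06, -2.61660540e-03]), 'joint_efforts': array([-3.14184863e-04, -9.27099323e+01,  1.97964326e+00, -3.69923830e+01,
        1.77643611e-02,  8.19740177e-03,  1.00095858e-04]), 'tool_pos': array([0.25177307, 0.57168204, 0.23072528]), 'ee_rot': array([-7.99179610e-05,  2.05930307e-01,  9.78566494e-01, -5.64796027e-04]), 'contact_force': array([ 0.39034604, -0.050959  ,  0.29374966]), 'wrist_torque': array([ 0.00105278,  0.02912806, -0.02007744]), 'grip_force': 0.0, 'finger_gap': 0.08525397054005744}
scene {'vfov': 56.935097732608355, 'cx': 317.73898724626423, 'cy': 202.2198021097461, 'pose': array([[-7.48116833e-01,  4.46516594e-01, -4.90860607e-01,
         1.02079364e+00],
       [ 6.63566308e-01,  5.02318052e-01, -5.54397267e-01,
         4.84700082e-01],
       [-9.79435938e-04, -7.40472488e-01, -6.72085958e-01,
         7.13824142e-01],
 
[... 625 characters left out ...]
25.35967308514165, 'cy': 193.71732738888508, 'pose': array([[-0.0213954 , -0.98662568,  0.1615921 ,  0.33001442],
       [-0.99972885,  0.01962743, -0.01252952, -0.04810065],
       [ 0.00919031, -0.16181636, -0.98677809,  1.29042434],
       [ 0.        ,  0.        ,  0.        ,  1.        ]])}
bar [252  78 300 113] 0.65 [0.841 0.079 0.038]
bar [380 284 434 307] 0.6 [ 0.242 -0.286  0.046]
cradle [344 171 404 247] 0.66 [ 0.473 -0.19   0.155]
pot [289 204 310 224] 0.95 [0.481 0.015 0.004]
pot [311  72 338 157] 0.16 [ 0.782 -0.065  0.028]
mallet [312  72 339 156] 0.89 [ 0.781 -0.068  0.031]
mallet [234 213 248 268] 0.45 [0.406 0.181 0.037]
mallet [355 173 397 251] 0.16 [ 0.462 -0.192  0.177]
```

```bash
python3 - <<'E'
import cv2,numpy as np
a=cv2.imread('pics/scene0.png');b=cv2.imread('pics/top0.png')
x=cv2.resize(a[90:350,190:470],None,fx=1.43,fy=1.43);y=cv2.resize(b[50:320,210:450],None,fx=1.38,fy=1.38)
h=max(x.shape[0],y.shape[0]);f=lambda z:np.vstack([z,np.zeros((h-len(z),z.shape[1],3),np.uint8)])
cv2.imwrite('pics/both.png',np.hstack([f(x),f(y)]));print(x.shape,y.shape)
E
```

```text
(372, 400, 3) (373, 331, 3)
```

View pics/both.png

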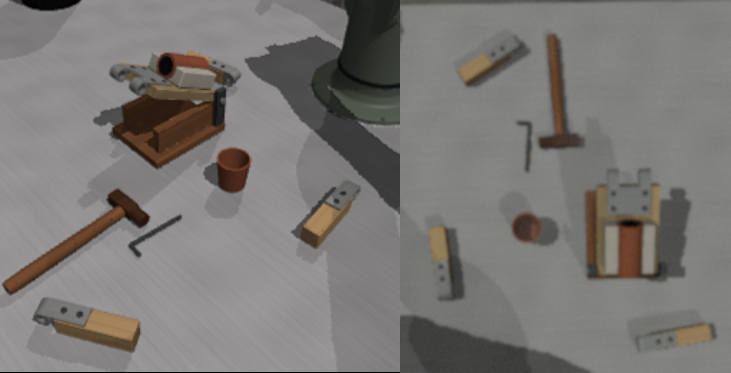

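View pics/top0.png

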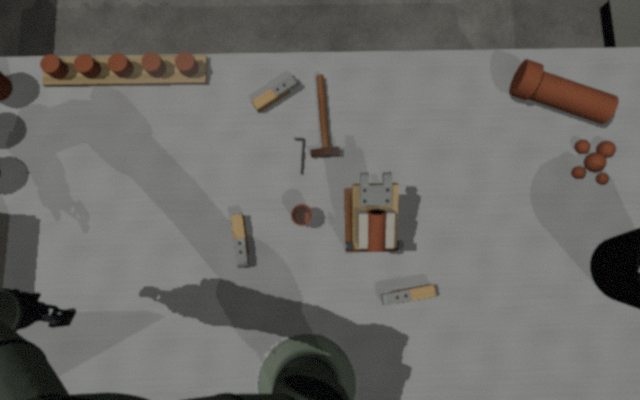

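The pictures show three look-alike bars. In the top view they are at (240,240) with y≈0.18, (275,92) with y≈0.08, and (410,294) with y≈-0.28. The farthest left is (240,240), with its knuckle end towards the robot. The cradle is at (375,220) with its board raised. The pot is at (301,214), the pin at (302,153) and the mallet at (323,120).

```bash
python3 - <<'E'
from h import *
for n in['scene','top']:
    p=np.load(n+'.npy').reshape(-1,3);p=p[~np.isnan(p).any(1)]
    m=(np.abs(p[:,0]-.42)<.11)&(np.abs(p[:,1]-.19)<.09)&(p[:,2]>.02)&(p[:,2]<.06)
    q=p[m];r=cv2.minAreaRect((q[:,:2]*1000).astype(np.float32));print(n,'bar',len(q),r,np.percentile(q[:,2],[5,50,95]))
    print(cv2.boxPoints(r).round())
    b=(p[:,0]>.3)&(p[:,0]<.72)&(p[:,1]>-.33)&(p[:,1]<-.1)&(p[:,2]>.01)
    q=p[b];q=q[(q[:,0]>.4)]
    h=q[(q[:,2]>.085)];r=cv2.minAreaRect((h[:,:2]*1000).astype(np.float32));print('cradle hi',len(h),r,h[:,2].max());print(cv2.boxPoints(r).round())
    for x in np.arange(.36,.66,.015):
        s=q[np.abs(q[:,0]-x)<.0075]
        if len(s): 
            t=s[s[:,2]>.07]
            print(round(x,3),len(s),s[:,2].max().round(3), (t[:,1].min().round(3),t[:,1].max().round(3)) if len(t) else '', s[:,1].min().round(3),s[:,1].max().round(3))
E
```

```text
scene bar 709 ((408.90625, 187.424072265625), (152.77734375, 34.0075798034668), 7.802457809448242) [0.02468392 0.03568898 0.04027932]
[[331. 194.]
 [336. 160.]
 [487. 181.]
 [482. 215.]]
cradle hi 1649 ((484.6006164550781, -193.0115509033203), (123.73039245605469, 169.62863159179688), 89.55068969726562) 0.18947459506799125
[[ 399. -254.]
 [ 569. -256.]
 [ 570. -132.]
 [ 400. -130.]]
0.405 201 0.165 (np.float64(-0.203), np.float64(-0.133)) -0.237 -0.118
0.42 268 0.175 (np.float64(-0.198), np.float64(-0.132)) -0.238 -0.119
0.435 276 0.181 (np.float64(-0.202), np.float64(-0.131)) -0.238 -0.117
0.45 327 0.188 (np.float64(-0.238), np.float64(-0.131)) -0.238 -0.117
0.465 531 0.182 (np.float64(-0.252), np.float64(-0.132)) -0.252 -0.118
0.48 317 0.156 (np.float64(-0.253), np.float64(-0.132)) -0.253 -0.116
0.495 313 0.162 (np.float64(-0.253), np.float64(-0.132)) -0.253 -0.117
0.51 335 0.17 (np.float64(-0.251), np.float64(-0.132)) -0.251 -0.117
0.525 377 0.178 (np.float64(-0.255), np.float64(-0.133)) -0.268 -0.116
0.54 499 0.185 (np.float64(-0.253), np.float64(-0.132)) -0.269 -0.117
0.555 302 
[... 726 characters left out ...]
(-0.255), np.float64(-0.135)) -0.255 -0.119
0.45 311 0.192 (np.float64(-0.254), np.float64(-0.135)) -0.254 -0.12
0.465 250 0.186 (np.float64(-0.254), np.float64(-0.135)) -0.254 -0.12
0.48 307 0.161 (np.float64(-0.253), np.float64(-0.135)) -0.253 -0.121
0.495 317 0.17 (np.float64(-0.254), np.float64(-0.135)) -0.254 -0.121
0.51 327 0.175 (np.float64(-0.254), np.float64(-0.135)) -0.254 -0.119
0.525 327 0.183 (np.float64(-0.253), np.float64(-0.135)) -0.253 -0.119
0.54 222 0.19 (np.float64(-0.253), np.float64(-0.135)) -0.253 -0.119
0.555 122 0.192 (np.float64(-0.234), np.float64(-0.153)) -0.234 -0.12
0.57 27 0.189 (np.float64(-0.234), np.float64(-0.153)) -0.234 -0.153
0.66 15 0.031  -0.108 -0.101
```

```bash
python3 - <<'E'
import cv2
a=cv2.imread('pics/scene0.png');cv2.imwrite('pics/c1.png',cv2.resize(a[110:280,250:450],None,fx=4,fy=3.5))
cv2.imwrite('pics/c1.png',cv2.resize(a[110:270,250:450],None,fx=3.7,fy=3.7,interpolation=2))
E
```

```text
(no output)
```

View pics/c1.png

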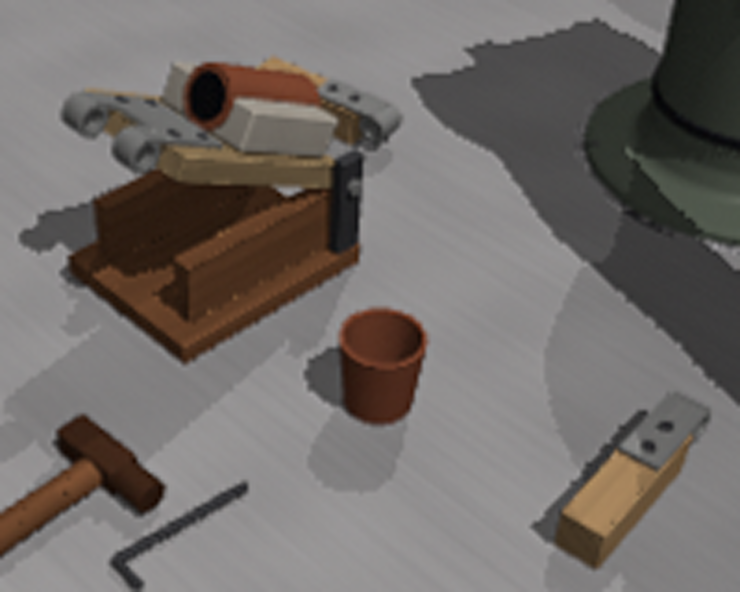

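Crop check: the chosen bar is at crop (640,490). It is plain wood with a single steel knuckle pointing towards the robot. The raised board with two knuckles is at (150,130), with the pot at (383,365) and the pin at (180,520), both clear of the bar.

```bash
cat >> h.py <<'E'
def goal(xyz, yaw=90.):
    """offset/rotvec in tool axes; tool pointing down, tool y at yaw deg in world"""
    s=state();A=Rt(s['ee_rot']);y=np.radians(yaw);Y=np.array([np.cos(y),np.sin(y),0]);Z=np.array([0,0,-1.])
    G=np.stack([np.cross(Y,Z),Y,Z],1)
    print('off',(A.T@(np.array(xyz)-s['tool_pos'])).round(4),'ang',R.from_matrix(A.T@G).as_rotvec().round(4),'t',round(s['clock'],2))
E
python3 -c "
from h import *
goal((.53,-.194,.29));print(get_calibration('wrist'))"
```

```text
off [-0.5633 -0.5889 -0.0587] ang [ 0.     -0.     -0.4149] t 0.7
{'vfov': 68.49615791789351, 'cx': 322.73080487505956, 'cy': 200.30778637823698, 'mount': array([[-7.99842089e-05, -9.58133761e-01, -2.86320956e-01,
         7.30824493e-02],
       [ 9.99999947e-01, -1.66763920e-04,  2.78701002e-04,
         4.36493837e-04],
       [-3.14780844e-04, -2.86320918e-01,  9.58133724e-01,
        -1.43672241e-01],
       [ 0.00000000e+00,  0.00000000e+00,  0.00000000e+00,
         1.00000000e+00]])}
```

Call:
play_rows(offset=[[-0.563,-0.589,-0.06],[-0.563,-0.589,-0.06],[-0.563,-0.589,-0.06],[-0.563,-0.589,-0.06],[-0.563,-0.589,-0.06],[-0.563,-0.589,-0.06],[-0.563,-0.589,-0.06],[-0.563,-0.589,-0.06],[-0.563,-0.589,-0.06],[-0.563,-0.589,-0.06]], angular=[[0,0,-0.415],[0,0,-0.415],[0,0,-0.415],[0,0,-0.415],[0,0,-0.415],[0,0,-0.415],[0,0,-0.415],[0,0,-0.415],[0,0,-0.415],[0,0,-0.415]], grip=-1, newtons=40)

```text
clock: 1.95
tool_pos: [0.4649, -0.016, 0.2777]
ee_rot: [0.0, -0.0, 1.0, 0.0]
contact_force: [0.7, 0.5, 0.6]
finger_gap: 0.0002
grip_force: 0.0
```

```bash
python3 -c "
from h import *
goal((.53,-.194,.29))"
```

```text
off [-0.065  -0.1781 -0.0122] ang [0.0002 0.001  0.0003] t 1.95
```

Call:
play_rows(offset=[[-0.065,-0.178,-0.012],[-0.065,-0.178,-0.012],[-0.065,-0.178,-0.012],[-0.065,-0.178,-0.012],[-0.065,-0.178,-0.012],[-0.065,-0.178,-0.012]], angular=[[0,0,0],[0,0,0],[0,0,0],[0,0,0],[0,0,0],[0,0,0]])

```text
clock: 2.7
tool_pos: [0.5295, -0.1906, 0.2893]
ee_rot: [0.0, -0.001, 1.0, 0.0]
contact_force: [0.3, 0.3, 0.0]
finger_gap: 0.0002
grip_force: 0.0
```

```bash
python3 - <<'E'
from h import *
im,p,s=cloud('wrist');cv2.imwrite('pics/w1.png',im);np.save('w1',p);print(s['tool_pos'],s['contact_force'])
q=p.reshape(-1,3);q=q[~np.isnan(q).any(1)]
q=q[(q[:,1]>-.28)&(q[:,1]<-.11)&(q[:,2]>.01)]
for x in np.arange(.40,.62,.01):
    t=q[np.abs(q[:,0]-x)<.004]; m=t[(np.abs(t[:,1]+.194)<.012)]
    h=t[t[:,2]>.09]
    print(round(x,3),len(t),np.median(m[:,2]).round(4) if len(m) else '',(h[:,1].min().round(4),h[:,1].max().round(4)) if len(h) else '')
E
```

```text
[ 0.52945629 -0.19060744  0.28929488] [0.29796486 0.3246677  0.04385159]
0.4 1074 0.1623 (np.float64(-0.2534), np.float64(-0.1343))
0.41 1090 0.1674 (np.float64(-0.2532), np.float64(-0.1336))
0.42 1148 0.1727 (np.float64(-0.2533), np.float64(-0.134))
0.43 1171 0.1777 (np.float64(-0.2533), np.float64(-0.1335))
0.44 1195 0.1827 (np.float64(-0.2529), np.float64(-0.1338))
0.45 1249 0.1878 (np.float64(-0.2532), np.float64(-0.1342))
0.46 1217 0.178 (np.float64(-0.2528), np.float64(-0.1335))
0.47 1014 0.1587 (np.float64(-0.2532), np.float64(-0.1338))
0.48 1214 0.1487 (np.float64(-0.2529), np.float64(-0.1333))
0.49 1140 0.1582 (np.float64(-0.2533), np.float64(-0.1338))
0.5 1190 0.1633 (np.float64(-0.2526), np.float64(-0.1333))
0.51 11171 0.3745 (np.float64(-0.2534), np.float64(-0.1338))
0.52 28294 0.3475 (np.float64(-0.2527), np.float64(-0.1278))
0.53 4221 0.3277 (np.float64(-0.2534), np.float64(-0.1336))
0.54 2734 0.3377 (np.float64(-0.2523), np.float64(-0.1338))
0.55 455  (np.float64(-0.2342), np.float64(-0.1522))
0.56 327  (np.float64(-0.2343), np.float64(-0.1525))
0.57 29  (np.float64(-0.2333), np.float64(-0.1544))
0.58 0  
0.59 0  
0.6 0  
0.61 0
```

View pics/w1.png

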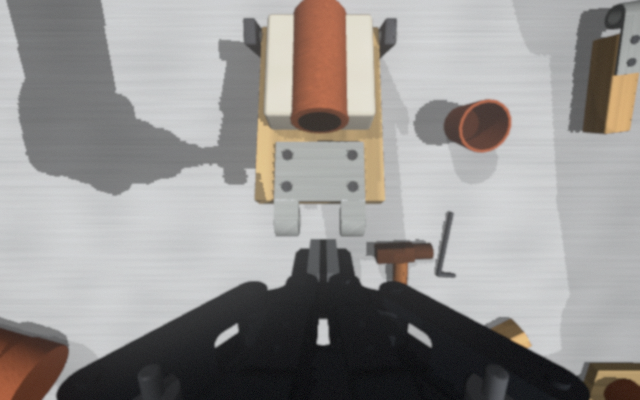

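The wrist view shows the leaf at (320,170) with the two knuckles at (287,218) and (353,218), and the fingers ahead of it at (322,260). The board is centred on y=-0.1935, has yaw ≈0 and is tilted 0.47. The pivot is at x≈0.380.

Call:
play_rows(offset=[[0.014,0,0.05],[0.014,0,0.1],[0.012,0,0.115],[0.008,0,0.13],[0.0045,0,0.137],[0.0025,0,0.145],[0.0025,0,0.145]], angular=[[0,0,0],[0,0,0],[0,0,0],[0,0,0],[0,0,0],[0,0,0],[0,0,0]])

```text
clock: 3.62
tool_pos: [0.5282, -0.1916, 0.1453]
ee_rot: [0.001, -0.001, 1.0, -0.0]
contact_force: [-0.2, -0.0, -0.6]
finger_gap: -0.0002
grip_force: 0.0
```

```bash
cat > b.py <<'E'
from h import *
im,p,s=cloud('wrist');print(s['tool_pos'],s['contact_force'],s['clock'])
cv2.imwrite('pics/wl.png',im)
q=p.reshape(-1,3);q=q[~np.isnan(q).any(1)]
q=q[(np.abs(q[:,1]+.194)<.06)&(q[:,2]>.01)]
m=q[(np.abs(q[:,1]+.1935)<.008)]
o=[]
for x in np.arange(.39,.60,.01):
    t=m[np.abs(m[:,0]-x)<.004]
    if len(t): o.append((round(x,2),float(np.median(t[:,2]).round(4))))
print(o)
E
python3 b.py
```

```text
[ 0.52815713 -0.19163209  0.14525161] [-0.22803033 -0.0222478  -0.64556396] 3.625
[(np.float64(0.41), 0.1573), (np.float64(0.42), 0.1593), (np.float64(0.43), 0.1624), (np.float64(0.44), 0.1652), (np.float64(0.45), 0.1681), (np.float64(0.46), 0.171), (np.float64(0.47), 0.1731), (np.float64(0.48), 0.1474), (np.float64(0.49), 0.1284), (np.float64(0.5), 0.1354), (np.float64(0.51), 0.226), (np.float64(0.52), 0.2171), (np.float64(0.53), 0.193), (np.float64(0.54), 0.1929)]
```

Call:
play_rows(offset=[[-0.003,0,0.007],[-0.0055,0,0.015],[-0.008,0,0.022],[-0.01,0,0.03],[-0.0115,0,0.036],[-0.0125,0,0.042]], angular=[[0,0,0],[0,0,0],[0,0,0],[0,0,0],[0,0,0],[0,0,0]])

```text
clock: 4.42
tool_pos: [0.5394, -0.1921, 0.1023]
ee_rot: [-0.0, -0.0, 1.0, -0.0]
contact_force: [-4.4, 0.2, 5.8]
finger_gap: -0.0001
grip_force: 2.7
```

Call:
play_rows(offset=[[0,0,0.003],[0,0,0.004],[0,0,0.004]], angular=[[0,0,0],[0,0,0],[0,0,0]])

```text
clock: 4.8
tool_pos: [0.5397, -0.1921, 0.099]
ee_rot: [0.0, 0.0, 1.0, -0.0]
contact_force: [-6.1, 1.5, 14.1]
finger_gap: 0.0002
grip_force: 6.9
```

```bash
python3 b.py
```

```text
[ 0.53970338 -0.19210791  0.09898145] [-6.05813964  1.48230592 14.0930409 ] 4.8
[(np.float64(0.44), 0.1454), (np.float64(0.45), 0.1454), (np.float64(0.46), 0.1453), (np.float64(0.47), 0.1453), (np.float64(0.48), 0.1453), (np.float64(0.49), 0.1452), (np.float64(0.5), 0.1005), (np.float64(0.51), 0.1001), (np.float64(0.52), 0.1793), (np.float64(0.53), 0.1701), (np.float64(0.54), 0.1466), (np.float64(0.55), 0.1488)]
```

Call:
play_rows(offset=[[0,0,0.002],[0,0,0.003],[0,0,0.003]], angular=[[0,0,0],[0,0,0],[0,0,0]])

```text
clock: 5.22
tool_pos: [0.5398, -0.1922, 0.0985]
ee_rot: [0.001, 0.0, 1.0, 0.0]
contact_force: [-21.3, 7.7, 65.7]
finger_gap: 0.0
grip_force: 33.0
```

Call:
play_rows(offset=[[0,0,-0.04],[0,0,-0.1],[0,0,-0.16],[0.0,0,-0.2],[0.0,0,-0.2],[0,0,-0.2]], angular=[[0,0,0],[0,0,0],[0,0,0],[0,0,0],[0,0,0],[0,0,0]])

```text
clock: 5.98
tool_pos: [0.5394, -0.1918, 0.2948]
ee_rot: [-0.0, -0.0, 1.0, 0.0]
contact_force: [0.1, 0.3, -0.4]
finger_gap: -0.0001
grip_force: 0.0
```

```bash
cat > k.py <<'E'
from h import *
im,p,s=cloud('wrist');print(s['tool_pos'],s['clock']);cv2.imwrite('pics/w2.png',im)
q=p.reshape(-1,3);q=q[~np.isnan(q).any(1)]
q=q[(np.abs(q[:,1]+.194)<.07)&(q[:,2]>.06)&(q[:,2]<.16)]
for y in (-.2235,-.1635):
    m=q[np.abs(q[:,1]-y)<.008]
    print(y,[(x.round(3),m[np.abs(m[:,0]-x)<.002][:,2].max().round(4)) for x in np.arange(.5,.6,.004) if (np.abs(m[:,0]-x)<.002).any()])
    k=m[(m[:,0]>.56)]; print('xmax',np.sort(k[:,0])[-5:].round(4))
    # circle fit
    from scipy.optimize import least_squares
    k=m[(m[:,0]>.568)&(m[:,2]>.083)]
    f=least_squares(lambda c:np.hypot(k[:,0]-c[0],k[:,2]-c[1])-.014,[.575,.085],loss='soft_l1',f_scale=.001);print(len(k),f.x.round(4))
# y edges of knuckles & board
for x in (.45,.50,.53):
    m=q[np.abs(q[:,0]-x)<.004];print('board y',x,m[:,1].min().round(4),m[:,1].max().round(4))
for x in (.572,.577,.582):
    m=np.sort(q[(np.abs(q[:,0]-x)<.003)&(q[:,2]>.09)][:,1])
    if len(m)<5: continue
    g=np.argmax(np.diff(m));print('kn y',x,m[0].round(4),m[g].round(4),m[g+1].round(4),m[-1].round(4))
E
python3 k.py
```

```text
[ 0.53942934 -0.19178495  0.29476555] 5.975
-0.2235 [(np.float64(0.5), np.float64(0.0974)), (np.float64(0.504), np.float64(0.1013)), (np.float64(0.508), np.float64(0.102)), (np.float64(0.512), np.float64(0.1024)), (np.float64(0.516), np.float64(0.1023)), (np.float64(0.52), np.float64(0.1026)), (np.float64(0.524), np.float64(0.1017)), (np.float64(0.528), np.float64(0.1014)), (np.float64(0.532), np.float64(0.1019)), (np.float64(0.536), np.float64(0.1014)), (np.float64(0.54), np.float64(0.102)), (np.float64(0.544), np.float64(0.1028)), (np.float64(0.548), np.float64(0.1024)), (np.float64(0.552), np.float64(0.1011)), (np.float64(0.556), np.float64(0.1022)), (np.float64(0.56), np.float64(0.1013)), (np.float64(0.564), np.float64(0.1019)), (np.float64(0.568), np.float64(0.1014)), (np.float64(0.572), np.float64(0.1017)), (np.float64(0.576), np.float64(0.1013)), (np.float64(0.58), np.float64(0.1005)), (np.float64(0.584), np.float64(0.0983)), (np.float64(0.588), np.float64(0.0939))]
xmax [0.5877 0.5877 0.5877 0.5878 0.588 ]
180 [0.5745 0.0864]
-0.1635 [(np.float64(0.5), np.float64(0.0973)), (n
[... 468 characters left out ...]
p.float64(0.103)), (np.float64(0.552), np.float64(0.1013)), (np.float64(0.556), np.float64(0.1014)), (np.float64(0.56), np.float64(0.1021)), (np.float64(0.564), np.float64(0.1019)), (np.float64(0.568), np.float64(0.1016)), (np.float64(0.572), np.float64(0.1016)), (np.float64(0.576), np.float64(0.101)), (np.float64(0.58), np.float64(0.1006)), (np.float64(0.584), np.float64(0.0988)), (np.float64(0.588), np.float64(0.0942))]
xmax [0.5877 0.5878 0.5878 0.588  0.588 ]
182 [0.5746 0.0864]
board y 0.45 -0.2527 -0.1336
board y 0.5 -0.2532 -0.1343
board y 0.53 -0.2534 -0.1342
kn y 0.572 -0.2344 -0.2125 -0.174 -0.1533
kn y 0.577 -0.2343 -0.2126 -0.1739 -0.1531
kn y 0.582 -0.2338 -0.2128 -0.1738 -0.153
```

Knuckle row: the fixed hole reads (0.5745,-0.1934,0.0864) in the wrist camera, so z is about 1.4 mm high against the stated 85 mm, and yaw ≈0. Now to the bar.

Call:
play_rows(offset=[[0.115,0.381,0.05],[0.115,0.381,0.05],[0.115,0.381,0.05],[0.115,0.381,0.05],[0.115,0.381,0.05],[0.115,0.381,0.05],[0.115,0.381,0.05],[0.115,0.381,0.05],[0.115,0.381,0.05],[0.115,0.381,0.05]], angular=[[0,0,-0.13],[0,0,-0.13],[0,0,-0.13],[0,0,-0.13],[0,0,-0.13],[0,0,-0.13],[0,0,-0.13],[0,0,-0.13],[0,0,-0.13],[0,0,-0.13]], grip=1)

```text
clock: 7.28
tool_pos: [0.4247, 0.188, 0.2451]
ee_rot: [-0.0, -0.064, 0.998, -0.0]
contact_force: [0.3, -0.5, 0.8]
finger_gap: 0.0854
grip_force: 0.0
```

```bash
python3 - <<'E'
from h import *
im,p,s=cloud('wrist');print(s['tool_pos'],s['ee_rot'],s['clock'],s['finger_gap']);cv2.imwrite('pics/w3.png',im)
q=p.reshape(-1,3);q=q[~np.isnan(q).any(1)]
q=q[(np.abs(q[:,0]-.41)<.12)&(np.abs(q[:,1]-.19)<.07)&(q[:,2]>.03)&(q[:,2]<.06)]
r=cv2.minAreaRect((q[:,:2]*1000).astype(np.float32));print(len(q),r,cv2.boxPoints(r).round(1).tolist())
print(np.histogram(q[:,2],bins=np.arange(.03,.05,.002)))
goal((.424,.19,.1),97.5)
E
```

```text
[0.42474378 0.18801249 0.24507241] [-8.06544041e-05 -6.42184757e-02  9.97935846e-01 -1.66426032e-04] 7.275 0.08544885731908032
3493 ((404.72906494140625, 186.41244506835938), (152.8271942138672, 33.54594802856445), 8.113468170166016) [[326.70001220703125, 192.1999969482422], [331.3999938964844, 159.0], [482.70001220703125, 180.60000610351562], [478.0, 213.8000030517578]]
(array([  13,   28,  196, 1291,  383, 1299,  280,    3,    0,    0]), array([0.03 , 0.032, 0.034, 0.036, 0.038, 0.04 , 0.042, 0.044, 0.046,
       0.048, 0.05 ]))
off [0.0005 0.0019 0.1451] ang [-0.0002 -0.0001 -0.0023] t 7.33
```

View pics/w3.png

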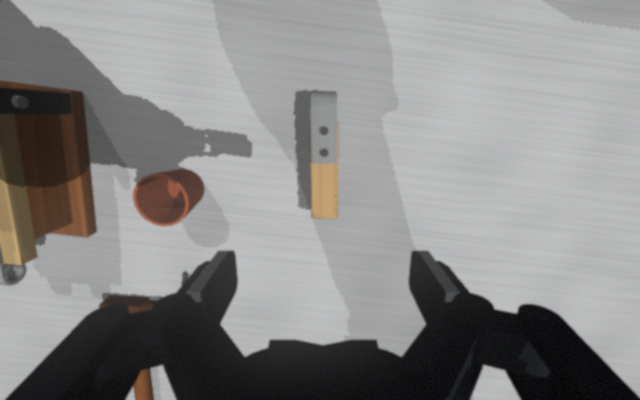

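The wrist view shows the bar at (324,155), knuckle up towards the robot, between the open fingers. It is clear of the pot at (168,197). Origin ≈(0.4215,0.1888), yaw 8.1°.

Call:
play_rows(offset=[[0.003,0.001,0.06],[0.003,0.001,0.12],[0.003,0.001,0.17],[0.003,0.001,0.21],[0.003,0.001,0.23],[0.003,0.001,0.237],[0.003,0.001,0.237],[0.003,0.001,0.237]], angular=[[0,0,-0.012],[0,0,-0.012],[0,0,-0.012],[0,0,-0.012],[0,0,-0.012],[0,0,-0.012],[0,0,-0.012],[0,0,-0.012]])

```text
clock: 8.32
tool_pos: [0.4218, 0.1897, 0.0091]
ee_rot: [0.001, -0.071, 0.997, 0.0]
contact_force: [0.4, -0.5, -0.6]
finger_gap: 0.0854
grip_force: 0.0
```

Call:
play_rows(offset=[[0,0,0],[0,0,0],[0,0,0],[0,0,0],[0,0,0],[0,0,0],[0,0,0],[0,0,0]], angular=[[0,0,0],[0,0,0],[0,0,0],[0,0,0],[0,0,0],[0,0,0],[0,0,0],[0,0,0]], grip=-1, newtons=60)

```text
clock: 9.32
tool_pos: [0.4214, 0.1897, 0.0086]
ee_rot: [0.0, -0.071, 0.997, 0.0]
contact_force: [-2.0, -0.7, 11.5]
finger_gap: 0.0332
grip_force: 59.7
```

Call:
play_rows(offset=[[0,0,-0.01],[0,0,-0.04],[0,0,-0.09],[0,0,-0.14],[0,0,-0.19],[0,0,-0.22],[0,0,-0.22],[0,0,-0.22]], angular=[[0,0,0],[0,0,0],[0,0,0],[0,0,0],[0,0,0],[0,0,0],[0,0,0],[0,0,0]])

```text
clock: 10.32
tool_pos: [0.4209, 0.1894, 0.2278]
ee_rot: [-0.0, -0.071, 0.997, -0.0]
contact_force: [-0.0, -0.3, -2.7]
finger_gap: 0.0332
grip_force: 60.4
```

```bash
cat > g.py <<'E'
from h import *
# bar pose in the tool frame, from wrist depth
im,p,s=cloud('wrist');cv2.imwrite('pics/w4.png',im);A=Rt(s['ee_rot']);t=(p-s['tool_pos'])@A   # tool coords
q=t.reshape(-1,3);q=q[~np.isnan(q).any(1)]
# visible: -x bar end lies towards +x tool
m=q[(q[:,0]>.012)&(q[:,0]<.12)&(np.abs(q[:,1])<.03)&(q[:,2]>-.06)&(q[:,2]<.03)]
print(s['tool_pos'],s['contact_force'],s['clock'],len(m))
for x in np.arange(.015,.1,.006):
    k=m[np.abs(m[:,0]-x)<.003]
    if len(k)>5:
        e=k[k[:,2]<np.median(k[:,2])+.004][:,1]; print(round(x,3),len(k),np.median(k[:,2]).round(4),e.min().round(4),e.max().round(4),((e.min()+e.max())/2).round(4))
print('xmax',np.percentile(m[:,0],[99.5,100]))
from scipy.optimize import least_squares
k=m[(m[:,0]>.074)&(np.abs(m[:,1])<.012)]
f=least_squares(lambda c:np.hypot(k[:,0]-c[0],k[:,2]-c[1])-.014,[.08,-.02],loss='soft_l1',f_scale=.001)
k2=m[(m[:,0]>.066)]; yy=np.percentile(k2[:,1],[1,99])
hl=np.array([f.x[0],yy.mean(),f.x[1]]);print('hole tool',hl.round(4),yy.round(4),'world',(s['tool_pos']+A@hl).round(4))
l=m[(m[:,0]>.02)&(m[:,0]<.076)&(np.abs(m[:,1])<.011)];c=np.linalg.lstsq(np.c_[l[:,:2],np.ones(len(l))],l[:,2],rcond=None)[0];print('plane z=ax+by+c',c.round(4))
E
python3 g.py
```

```text
[0.42085024 0.18936142 0.22775753] [-0.02220673 -0.31400968 -2.66037926] 10.325 17599
0.015 1729 -0.0331 -0.0297 0.0298 0.0001
0.021 999 -0.0326 -0.0156 0.0167 0.0006
0.027 1106 -0.0326 -0.0147 0.0166 0.001
0.033 1117 -0.0324 -0.0156 0.0164 0.0004
0.039 1184 -0.0324 -0.0156 0.017 0.0007
0.045 1211 -0.0325 -0.0157 0.0166 0.0005
0.051 1294 -0.0327 -0.0156 0.0169 0.0006
0.057 1339 -0.0324 -0.0158 0.0167 0.0004
0.063 1340 -0.0325 -0.0144 0.0156 0.0006
0.069 1389 -0.0324 -0.0146 0.0156 0.0005
0.075 1411 -0.0324 -0.0144 0.0156 0.0006
0.081 1484 -0.032 -0.0142 0.0157 0.0007
0.087 1386 -0.0302 -0.0144 0.0156 0.0006
0.093 610 -0.0254 -0.0141 0.015 0.0004
xmax [0.09307681 0.09378853]
hole tool [ 0.0794  0.0006 -0.0185] [-0.014   0.0151] world [0.3422 0.1787 0.2464]
plane z=ax+by+c [ 0.0063 -0.0015 -0.0329]
```

View pics/w4.png

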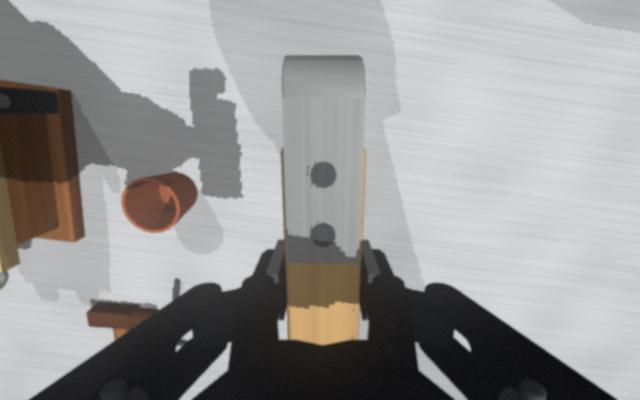

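The view shows the bar held centrally, with the knuckle at (323,75), leaf straight and level.

```bash
python3 -c "
from h import *
goal((.654,-.194,.16))"
```

```text
off [-0.1766 -0.4125  0.0674] ang [-0.0007 -0.0014  0.1422] t 10.38
```

Call:
play_rows(offset=[[-0.177,-0.4125,0.067],[-0.177,-0.4125,0.067],[-0.177,-0.4125,0.067],[-0.177,-0.4125,0.067],[-0.177,-0.4125,0.067],[-0.177,-0.4125,0.067],[-0.177,-0.4125,0.067],[-0.177,-0.4125,0.067],[-0.177,-0.4125,0.067],[-0.177,-0.4125,0.067]], angular=[[0,0,0.142],[0,0,0.142],[0,0,0.142],[0,0,0.142],[0,0,0.142],[0,0,0.142],[0,0,0.142],[0,0,0.142],[0,0,0.142],[0,0,0.142]])

```text
clock: 11.62
tool_pos: [0.6545, -0.192, 0.1607]
ee_rot: [-0.001, -0.001, 1.0, 0.0]
contact_force: [0.4, 0.9, -2.5]
finger_gap: 0.0326
grip_force: 60.5
```

Call:
play_rows(offset=[[0,0,0],[0,0,0]], angular=[[0,0,0],[0,0,0]])

```text
clock: 11.88
tool_pos: [0.655, -0.1928, 0.1616]
ee_rot: [0.0, -0.001, 1.0, 0.0]
contact_force: [0.7, 0.0, -2.5]
finger_gap: 0.0328
grip_force: 60.4
```

```bash
python3 g.py; python3 - <<'E'
from h import *
im,p,s=cloud('wrist');q=p.reshape(-1,3);q=q[~np.isnan(q).any(1)]
q=q[(np.abs(q[:,1]+.1935)<.07)&(q[:,2]>.08)&(q[:,2]<.11)&(q[:,0]>.5)&(q[:,0]<.595)]
print(len(q))
for x in np.arange(.5,.6,.01):
    m=np.sort(q[np.abs(q[:,0]-x)<.004][:,1])
    if len(m)>20:
        g=np.argmax(np.diff(m));print(round(x,2),len(m),m[[0,g,g+1,-1]].round(4))
goal((.654,-.194,.0675))
E
```

```text
[ 0.65500584 -0.19280893  0.16157247] [ 0.7463152   0.02827977 -2.45663856] 11.875 17744
0.015 1855 -0.0334 -0.0296 0.0298 0.0001
0.021 1007 -0.0325 -0.0155 0.0168 0.0006
0.027 1109 -0.0325 -0.0152 0.0165 0.0006
0.033 1120 -0.0323 -0.0159 0.0168 0.0004
0.039 1173 -0.0324 -0.0154 0.0168 0.0007
0.045 1211 -0.0324 -0.0157 0.0167 0.0005
0.051 1288 -0.0326 -0.0155 0.0168 0.0007
0.057 1333 -0.0324 -0.0157 0.0167 0.0005
0.063 1335 -0.0324 -0.0145 0.0155 0.0005
0.069 1329 -0.0324 -0.0145 0.0156 0.0005
0.075 1489 -0.0324 -0.0145 0.0156 0.0005
0.081 1483 -0.0319 -0.0142 0.0156 0.0007
0.087 1366 -0.0301 -0.0143 0.0156 0.0007
0.093 646 -0.0254 -0.014 0.0152 0.0006
xmax [0.0932245  0.09390933]
hole tool [ 0.0795  0.0006 -0.0185] [-0.014   0.0152] world [ 0.5755 -0.1923  0.18  ]
plane z=ax+by+c [ 0.0064 -0.0029 -0.0328]
14396
0.52 2716 [-0.2534 -0.193  -0.1924 -0.1332]
0.53 2739 [-0.2532 -0.193  -0.1924 -0.1335]
0.54 2590 [-0.2534 -0.235  -0.2342 -0.1334]
0.55 1551 [-0.2532 -0.2352 -0.2343 -0.1335]
0.56 842 [-0.2531 -0.2193 -0.1656 -0.134 ]
0.57 542 [-0.2344 -0.2197 -0.1649 -0.1523]
0.58 495 [-0.2344 -0.2202 -0.1644 -0.1523]
0.59 133 [-0.2342 -0.2214 -0.164  -0.1529]
off [ 0.0011 -0.0008  0.094 ] ang [-0.      0.0003  0.0007] t 11.97
```

Call:
play_rows(offset=[[0.001,-0.0008,0.02],[0.001,-0.0008,0.04],[0.001,-0.0008,0.055],[0.001,-0.0008,0.065],[0.001,-0.0008,0.075],[0.001,-0.0008,0.085],[0.001,-0.0008,0.094],[0.001,-0.0008,0.094],[0.001,-0.0008,0.094]], angular=[[0,0,0],[0,0,0],[0,0,0],[0,0,0],[0,0,0],[0,0,0],[0,0,0],[0,0,0],[0,0,0]])

```text
clock: 13.1
tool_pos: [0.6542, -0.1945, 0.0675]
ee_rot: [0.0, -0.0, 1.0, -0.0]
contact_force: [-0.1, -0.3, -1.6]
finger_gap: 0.033
grip_force: 60.5
```

```bash
cat > f.py <<'E'
from h import *
for i in range(3): s=state();print(s['tool_pos'].round(4),s['contact_force'].round(2),s['wrist_torque'].round(2));im,p,s=cloud('wrist')
cv2.imwrite('pics/w5.png',im[20:330,150:490])
q=p.reshape(-1,3);q=q[~np.isnan(q).any(1)]
q=q[(np.abs(q[:,1]+.1935)<.07)&(q[:,2]>.07)&(q[:,2]<.12)&(q[:,0]>.49)&(q[:,0]<.64)]
def seg(m):
    m=np.sort(m);g=np.where(np.diff(m)>.002)[0];return [(a[0].round(4),a[-1].round(4)) for a in np.split(m,g+1) if len(a)>5]
for x in (.568,.573,.578,.583): print(x,seg(q[(np.abs(q[:,0]-x)<.002)&(q[:,2]>.092)][:,1]))
from scipy.optimize import least_squares
for n,lo,hi in(('fix-',-.232,-.215),('fix+',-.171,-.155),('bar',-.204,-.183)):
    m=q[(q[:,1]>lo)&(q[:,1]<hi)]
    k=m[(m[:,0]<.575 if n=='bar' else m[:,0]>.573)&(np.abs(m[:,0]-.575)<.016)&(m[:,2]>.085)]
    f=least_squares(lambda c:np.hypot(k[:,0]-c[0],k[:,2]-c[1])-.014,[.575,.085],loss='soft_l1',f_scale=.001)
    t=m[np.abs(m[:,0]-.575)<.003][:,2]
    print(n,len(k),f.x.round(4),'top',np.median(t).round(4),'x ext',(m[m[:,2]>.088][:,0].min().round(4),m[m[:,2]>.088][:,0].max().round(4)))
e=[(x,np.median(q[(np.abs(q[:,0]-x)<.003)&(np.abs(q[:,1]+.1935)<.01)][:,2]).round(4)) for x in (.58,.59,.6,.61,.62)];print('leaf',e)
E
python3 f.py
```

```text
[ 0.6542 -0.1945  0.0675] [-0.06 -0.32 -1.57] [ 0.   -0.06 -0.02]
[ 0.6542 -0.1945  0.0676] [ 0.11 -0.28 -2.44] [ 0.   -0.04 -0.03]
[ 0.6542 -0.1945  0.0677] [ 0.05 -1.08 -1.65] [ 0.02 -0.05 -0.01]
0.568 [(np.float64(-0.2346), np.float64(-0.212)), (np.float64(-0.2087), np.float64(-0.1789)), (np.float64(-0.1745), np.float64(-0.1518))]
0.573 [(np.float64(-0.2345), np.float64(-0.2121)), (np.float64(-0.2088), np.float64(-0.179)), (np.float64(-0.1746), np.float64(-0.1515))]
0.578 [(np.float64(-0.2344), np.float64(-0.212)), (np.float64(-0.2089), np.float64(-0.1791)), (np.float64(-0.1745), np.float64(-0.1525))]
0.583 [(np.float64(-0.234), np.float64(-0.2121)), (np.float64(-0.209), np.float64(-0.179)), (np.float64(-0.1745), np.float64(-0.1526))]
fix- 2043 [0.575 0.086] top 0.1 x ext (np.float64(0.5455), np.float64(0.64))
fix+ 1908 [0.5749 0.086 ] top 0.1 x ext (np.float64(0.5455), np.float64(0.589))
bar 2314 [0.5742 0.0857] top 0.0998 x ext (np.float64(0.5456), np.float64(0.64))
leaf [(0.58, np.float64(0.1)), (0.59, np.float64(0.1)), (0.6, np.float64(0.1002)), (0.61, np.float64(0.1)), (0.62, np.float64(0.1))]
```

View pics/w5.png

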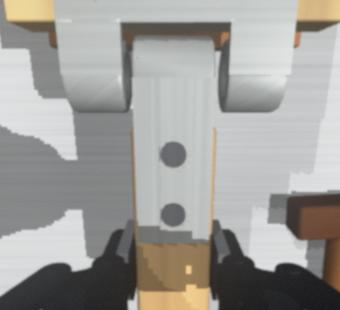

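The view shows the bar knuckle (173,60) centred between the fixed knuckles (95,90) and (250,90). It sits within about 0.7 mm on all axes with no contact. One small trim, then settle.

Call:
play_rows(offset=[[-0.0005,0.0006,0],[-0.0005,0.0006,0],[-0.0005,0.0006,0],[-0.0005,0.0006,0],[-0.0005,0.0006,0],[-0.0005,0.0006,0],[-0.0005,0.0006,0],[-0.0005,0.0006,0]], angular=[[0,0,0],[0,0,0],[0,0,0],[0,0,0],[0,0,0],[0,0,0],[0,0,0],[0,0,0]])

```text
clock: 14.25
tool_pos: [0.6545, -0.1938, 0.0672]
ee_rot: [-0.0, -0.0, 1.0, -0.0]
contact_force: [-1.0, -0.6, -2.3]
finger_gap: 0.0329
grip_force: 60.5
```

```bash
python3 f.py
```

```text
[ 0.6545 -0.1938  0.0672] [-1.02 -0.59 -2.25] [-0.01 -0.07  0.01]
[ 0.6545 -0.1938  0.0672] [-0.11  0.46 -1.29] [ 0.05 -0.02 -0.04]
[ 0.6545 -0.1938  0.0672] [-0.22 -0.16 -2.25] [-0.   -0.    0.01]
0.568 [(np.float64(-0.2348), np.float64(-0.212)), (np.float64(-0.2081), np.float64(-0.1782)), (np.float64(-0.1746), np.float64(-0.152))]
0.573 [(np.float64(-0.2346), np.float64(-0.2121)), (np.float64(-0.208), np.float64(-0.1782)), (np.float64(-0.1745), np.float64(-0.152))]
0.578 [(np.float64(-0.2342), np.float64(-0.212)), (np.float64(-0.208), np.float64(-0.1783)), (np.float64(-0.1745), np.float64(-0.1525))]
0.583 [(np.float64(-0.2341), np.float64(-0.212)), (np.float64(-0.2084), np.float64(-0.1781)), (np.float64(-0.1744), np.float64(-0.1522))]
fix- 2029 [0.575 0.086] top 0.1 x ext (np.float64(0.5459), np.float64(0.5888))
fix+ 1903 [0.5749 0.086 ] top 0.0999 x ext (np.float64(0.546), np.float64(0.5888))
bar 2271 [0.5745 0.0854] top 0.0994 x ext (np.float64(0.5458), np.float64(0.64))
leaf [(0.58, np.float64(0.0996)), (0.59, np.float64(0.0996)), (0.6, np.float64(0.0997)), (0.61, np.float64(0.0997)), (0.62, np.float64(0.0996))]
```

The holes line up to about 0.6 mm, and the bar is level, free and still.

```bash
python3 -c "
from h import *
print(job_done())"
```

```text
the job is handed in; nothing more can be done
None
```

I pressed the board down level, and the gripper now holds the leftmost bar with its knuckle centred between the board's two knuckles; the holes line up to about 0.6 mm, the bar is level and not touching the cradle, and I handed the job in at about 14.4 s.

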